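Zero the bench pH meter with the tuning tool

ROBOT

A 7-joint arm with a two-finger parallel gripper is mounted at the origin on the work surface. World frame = base frame: x ahead of the robot, y to its left, z up, the work surface at z = 0. Lengths are in m, angles in rad, forces in N, time in s.
With the tool pointing down it reaches from about 0.35 to 0.9 m from the base axis. Payload 8.1 kg.
Tool frame: the origin (TCP) lies at the very end of the fingers, on their centre line; the grasp point (between the pads) lies 19 mm behind it (arm.tcp_to_grasp is the distance from the TCP to the grasp point, in m); z points along the fingers, y is the line along which they close (so a half turn about z gives the same grasp; the last joint's range is limited). The gripper opens to 92 mm and grips with 3 to 60 N. Pads are 19 mm wide; open, the fingers measure 130 mm over their backs; the gripper's body (75 mm by 190 mm) begins 47 mm behind the grasp point.
Start: joints at [1.018, 0.434, 0.025, 1.573, -0.012, 1.134, -0.075], TCP at [0.272, -0.563, 0.227] pointing down, gripper open.
Joint ranges: [-2.62, 2.62], [-0.44, 2.09], [-1.27, 1.32], [0.08, 2.57], [-1.32, 4.46], [0.12, 2], [-2.74, 2.74]. Speed limits (rad/s): [2.22, 2.22, 3.01, 3.01, 3.14, 3.14, 3.14].

INTERFACE

Orientations are given as a rotation vector (axis times angle).
In Python, from cell import arm gives the robot as it stands.
- The arm moves only by the tool run_rows, called after ">>>" as name(argument=value, ...), one argument or row to a line, values as JSON. Schema: {"type":"object","properties":{"deltas":{"type":"array","items":{"type":"array","items":{"type":"number"},"minItems":5,"maxItems":5},"minItems":1,"maxItems":10},"grip_force":{"type":"number"},"only":{"type":"string"},"quiet":{"type":"boolean"},"lines":{"type":"string"}},"required":["deltas"],"additionalProperties":false}. deltas is a list of rows, 1 to 10 of them, each of 5 numbers: dx, dy, dz in units of 20 mm, then a turn about the tool's z in rad, then the opening from 0.0 (shut) to 1.0 (fully open); each row shifts and turns the commanded pose from where the row before left it, along the tool's axes as they then stand; what a row does not reach is not made up. A row lasts 1/10 s, in which the tool goes at most 0.05 m and 0.15 rad, less where a joint would pass 70% of its speed; a pose out of reach is approached as far as the arm can. The fingers move at their own pace and stop on an object; grip_force is the grip in N (left out, the last holds). Time passes only in rows, so rows that do not move let the fingers close. The tool returns the time, the measured TCP pose, the force, the opening and the grip force at its end. only (a regular expression) keeps the lines of the reply that match it, lines (a string "A,B") keeps lines A to B, and quiet returns only ok. Input that does not fit is refused with a message, and nothing moves.
- arm.observe(): the state, without advancing time (a new reading comes with each control period).
- arm.get_image(name): name is "side" or "top" or "wrist"; returns a dict with "image" (384x512x3 uint8, blue, green, red), "fx", "fy", "cx", "cy" (pixels), "distortion" ([k1, k2, p1, p2, k3] as OpenCV has them; the pictures are not rectified), "cam_to_world" (4x4, takes a point from camera to world coordinates); the wrist camera has in their place "mount" (4x4, takes a point from camera to tool coordinates, whose origin is the TCP and whose axes are the flange's). Camera axes: x right, y down, z forward; pixel columns grow to the right and rows downward; lengths in m; the calibration is good to about 2 mm. A picture is of the moment at which its call begins: read the wrist's pose just before it. There is no depth.
- arm.sign_off(): hands the job in; it is judged then, once.
The state is a dict: "clock": time; "joints": joint angles; "dq": joint speeds; "joint_efforts": joint torques, N m; "position": TCP position; "ee_rot": TCP orientation; "force": force on the tool from outside, world axes, zero at the start; "ft_torque": the same for the moment, N m; "width": opening from 0.0 (shut) to 1.0 (fully open); "gripper_force": force on a finger pad.
Only numpy, scipy, OpenCV 4.12 (cv2) and the standard library are available. Lean on these libraries where they do the work, as an engineer would, in place of code of your own. Each camera call takes 0.05 s, during which the arm holds its last target. There are 200 camera calls.

TASK

The pH meter has its shorting cap on, so its needle ought to stand on the long centre line: take the plastic tuning tool from the white stand, put its blade in the slot of the zero trimmer (the recessed screw straight in front of the dial) and turn it until the needle stands on the long centre line. Do it with the tool only, leave the slope trimmer (the other recessed screw) as it is set, put the tool back upright in its hole in the stand with its collar down on the block, and leave the jar and the mortar where they stand.

Things in the scene. Friction and masses are not known exactly. Their poses are not given: they have to be found in the camera images.
- meter: Bench pH meter, fixed: low light-grey case 200 (x) x 250 (y) x 70 mm with a level dark panel on top. Origin: centre of its underside; z up, -x its front, towards the robot. On the panel a dial (108 x 150 mm, black frame up to z = 77, centre x 37, y 45), zero trimmer (x -62, y 45), slope trimmer (x -62, y -40), range knob (x 45, y -83, up to z = 92), rocker (x -12, y -83).
- needle_pivot (a point): Pivot of the needle, at x -4, y 45, z 72 mm of the meter, with the meter's axes. The black needle, 66 mm long, swings under a flat clear window over a white dial. The scale: a long thick centre line along the meter's +x from here (away from its front), and 7 short marks each side of it, 0.1 rad apart.
- needle (a joint): Angle of the needle, rad. 0: on the centre line; positive: clockwise seen from above (towards the meter's -y). It follows the zero trimmer at once, at half its angle: 1 rad of the screw clockwise (seen from above) moves it 0.5 rad clockwise. It starts 0.35 to 0.68 rad to the negative side, so the screw has to be turned clockwise by 0.7 to 1.36 rad.
- zero_trimmer: Off-white slotted screw head, 14 mm across, in an 18 mm access hole. Origin: on its axis, on the slot's floor, 62 mm above the bench. z up, x along the slot (both ends alike). Slot 4 mm deep, 3 mm wide, mouth bevelled to 5.5 mm, right across; head's top 4 mm above the origin, panel 8 mm. Stiff (0.025 N m), stays where left; stops at 1.55 rad each side of needle zero.
- slope_trimmer: The other slotted screw head, alike in all, 85 mm to the meter's -y side of the zero trimmer, in its own access hole. Origin and axes as for the zero trimmer. To be left as it is.
- slope_slot_end (a point): Point at the +x end of the slope trimmer's slot, 6 mm from its axis, level with the head's top; it travels when that trimmer is turned.
- tool: Plastic tuning tool, 110 mm, about 22 g, upright in the stand, its yaw varies. Origin: middle of the blade's tip; z up to the handle. Blade 9 mm wide (x), 1.8 thick (y), 8 long; round shaft 8 across up to z = 50; collar 24 across, z = 50 to 54; dark flat-sided handle z = 54 to 110, 20 wide (x), 12 thick (y). Half a turn about z gives the same tool.
- stand: White plastic block 56 (x) x 150 (y) x 60 mm high, fixed. Origin: centre of its underside; z up. The tuning tool stands near its +y end; a steel spatula (up to z = 137) and steel tweezers (up to z = 126), part of it, near its -y end, about 100 mm from the tool.
- tool_hole (a point): Centre of the mouth of the tool's hole, on the stand's top, 60 mm above the bench, at x 0, y 45 mm of the stand. Round, 15 mm across, 56 mm deep, 2 mm bevel. The tool's collar rests on the block around it; the tool's origin is then 50 mm below this point.
- jar: Bystander: white plastic jar with screw lid, 66 mm across, 76 mm high, loose. Origin: centre of its underside.
- mortar: Bystander: white porcelain mortar, 128 mm across, 78 mm high, with its pestle leaning in it (up to 130 mm high), loose, one piece. Origin: centre of its underside.

How it is judged:
On the way:
1. the tool's blade is in the slot of the zero trimmer, at least 1.5 mm deep (horizontal distance between tool and zero_trimmer below 0.004 m and z of tool in the frame of zero_trimmer below 0.0025 m), for 0.2 s.
At the end, for the whole second after the job is handed in: The needle stands on the long centre line (within one scale division, 0.1 rad, either side), and the tuning tool is at rest upright (within 0.12 rad) in its hole in the stand, its collar down on the block (tip at least 46 mm below the hole's mouth, within 6 mm of the hole's axis) (value of joint needle between -0.1 and 0.1 rad and horizontal distance between tool and tool_hole below 0.006 m and z of tool in the frame of tool_hole below -0.046 m and angle between tool's own z axis and vertical below 0.12 rad and linear speed of tool below 0.02 m/s); the robot touches nothing.
It fails at once if the slope trimmer is turned (its slot's end moves more than 1.5 mm) (distance of slope_slot_end from where it was at the start of the episode above 0.0015 m).
It fails at once if the fingers touch the zero trimmer (contact force between the fingers and zero_trimmer above 0.5 N).
It fails at once if the jar is moved more than 20 mm (distance of jar from where it was at the start of the episode above 0.02 m).
It fails at once if the mortar is moved more than 20 mm (distance of mortar from where it was at the start of the episode above 0.02 m).
It also fails if it takes over 53 s, if anything falls off the work surface, if the arm or the gripper's body presses on something with over 40 N, if the wrist force passes 120 N, or if a joint passes its speed limit or range.

## Working session

There is one attempt and no reset: what is moved stays moved. The work goes in short steps, Python scripts to look and compute and a tool call to move; the robot and the scene stay as the last step left them, time stands still between calls to the robot, and variables do not carry over. Pictures are saved under pics/ and viewed, at most 10 in all, crops included, and the job is handed in when it is done.

```bash
ls; mkdir -p pics
```

Run:
```python
from cell import arm
import cv2,numpy as np
s=arm.observe(); print(s['clock'],s['position'],s['ee_rot'],s['width'],arm.tcp_to_grasp)
for n in ['top','side','wrist']:
    d=arm.get_image(n); cv2.imwrite(f'pics/{n}0.png',d['image'])
    print(n,d['fx'],d['fy'],d['cx'],d['cy'],d['distortion']); print(np.round(d.get('cam_to_world',d.get('mount')),4).tolist())
a=cv2.imread('pics/top0.png');cv2.imwrite('pics/top0b.png',cv2.resize(a,(800,600),interpolation=cv2.INTER_CUBIC))
a=cv2.imread('pics/side0.png');cv2.imwrite('pics/side0b.png',cv2.resize(a,(800,600),interpolation=cv2.INTER_CUBIC))
```

```text
cell.py
pics
0.0 [ 0.2714531  -0.56238586  0.22593648] [-3.06100423e+00 -7.00113037e-01  8.07574438e-04] 0.9968016532481503 0.0188
top 349.4412523620842 349.4412523620842 255.84421502807209 197.58886588544345 [-0.09326711  0.          0.          0.          0.        ]
[[-0.0208, -0.9892, 0.1453, 0.3992], [-0.9998, 0.0215, 0.0038, -0.0528], [-0.0069, -0.1452, -0.9894, 1.1448], [0.0, 0.0, 0.0, 1.0]]
side 354.5897182935135 354.5897182935135 253.22873171075028 192.6560015858905 [-0.00428369  0.          0.          0.          0.        ]
[[-0.9745, -0.1037, 0.1988, 0.335], [-0.2234, 0.5249, -0.8213, 0.7808], [-0.0192, -0.8448, -0.5347, 0.6301], [0.0, 0.0, 0.0, 1.0]]
wrist 312.82915265228365 312.82915265228365 247.82355224811286 193.76989242530504 [-0.05626361  0.          0.          0.          0.        ]
[[0.0001, -0.966, -0.2585, 0.0687], [1.0, -0.0002, 0.0011, -0.0009], [-0.0011, -0.2585, 0.966, -0.1577], [0.0, 0.0, 0.0, 1.0]]
```

View pics/top0b.png

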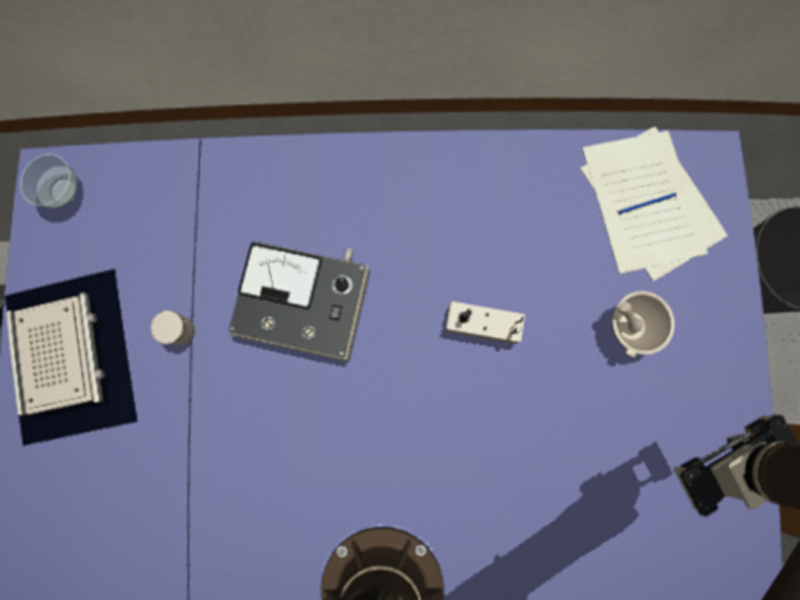

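View pics/side0b.png

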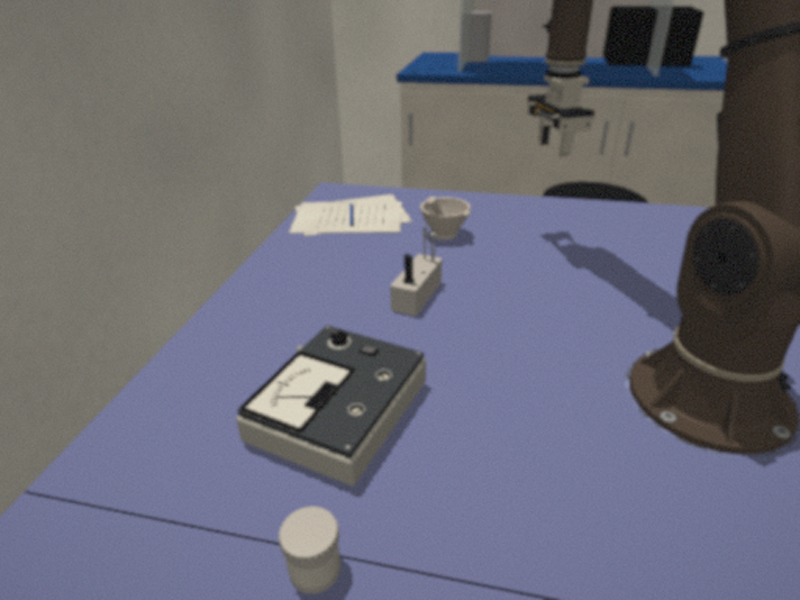

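The top view shows the tool handle at about (463,318), the zero trimmer at (267,323), the slope trimmer at (309,332), the jar at (172,330) and the mortar at (640,322). The side view shows the handle top at (407,256) and the zero trimmer at (356,409). All pixels are at 800x600.

Create h.py:
```python
import numpy as np,cv2
from scipy.spatial.transform import Rotation as R
from cell import arm
def cam(d,s=None):
    K=np.array([[d['fx'],0,d['cx']],[0,d['fy'],d['cy']],[0,0,1]])
    if 'mount' in d:
        T=np.eye(4);T[:3,:3]=R.from_rotvec(s['ee_rot']).as_matrix();T[:3,3]=s['position'];M=T@d['mount']
    else: M=np.array(d['cam_to_world'])
    return K,np.array(d['distortion']),M
def ray(c,p):
    K,D,M=c; q=cv2.undistortPoints(np.array([[p]],float),K,D)[0,0]
    v=M[:3,:3]@[q[0],q[1],1]; return M[:3,3],v/np.linalg.norm(v)
def onz(c,p,z): o,v=ray(c,p); return o+v*(z-o[2])/v[2]
def tri(rays):
    A=0;b=0
    for o,v in rays: P=np.eye(3)-np.outer(v,v);A=A+P;b=b+P@o
    x=np.linalg.solve(A,b); return x,[round(float(np.linalg.norm((np.eye(3)-np.outer(v,v))@(x-o))),4) for o,v in rays]
def proj(c,X):
    K,D,M=c; X=np.atleast_2d(X); Y=(X-M[:3,3])@M[:3,:3]
    return cv2.projectPoints(Y,np.zeros(3),np.zeros(3),K,D)[0][:,0]
def snap(name,n):
    import pickle
    s=arm.observe();d=arm.get_image(n);c=cam(d,s);pickle.dump((c,d['image'],s),open(f'pics/{name}.pkl','wb'));return c,d['image'],s
def load(name):
    import pickle;return pickle.load(open(f'pics/{name}.pkl','rb'))
def delta(target):
    s=arm.observe();r=R.from_rotvec(s['ee_rot']).as_matrix();return np.round(r.T@(np.array(target)-s['position']),4)
```

Run:
```python
from h import *
t,_,s=snap('top1','top');d,_,_=snap('side1','side')
k=1.5625
f=lambda x,y:((x+.5)/k-.5,(y+.5)/k-.5)
for nm,a,b in [('tooltop',(463,316),(408,256)),('zero',(267,323),(356,409)),('slope',(309,332),(384,375))]:
    print(nm,tri([ray(t,f(*a)),ray(d,f(*b))]))
for nm,p,z in [('jar',(172,329),.076),('mortar',(640,322),.078),('spat',(520,320),.13)]: print(nm,onz(t,f(*p),z))
r=R.from_rotvec(s['ee_rot']).as_matrix();print(r.round(3))
```

```text
tooltop (array([ 0.53579097, -0.16731452,  0.12168352]), [0.0022, 0.0022])
zero (array([0.53452291, 0.21726837, 0.07109988]), [0.0, 0.0])
slope (array([0.51439998, 0.13304197, 0.06915041]), [0.0006, 0.0006])
jar [0.52561633 0.40989947 0.076     ]
mortar [ 0.51923198 -0.52779173  0.078     ]
spat [ 0.52250802 -0.27378193  0.13      ]
[[ 0.901  0.435 -0.001]
 [ 0.435 -0.901  0.001]
 [-0.    -0.001 -1.   ]]
```

Both triangulations match the text: handle top at about 0.120 and trimmers about 87 mm apart. Next I move the wrist camera over the tool.

```bash
python3 -c "
from h import *
print(delta([.52,-.167,.26]))"
```

```text
[ 0.3957 -0.2484 -0.0335]
```

Careful with the scale: shifts go in units of 20 mm. That gives: 0.04 m is 2, -0.025 m is -1.25.

>>> run_rows(
  deltas=[
    [2,-1.25,-0.17,0,0.6],
    [2,-1.25,-0.17,0,0.6],
    [2,-1.25,-0.17,0,0.6],
    [2,-1.25,-0.17,0,0.6],
    [2,-1.25,-0.17,0,0.6],
    [2,-1.25,-0.17,0,0.6],
    [2,-1.25,-0.17,0,0.6],
    [2,-1.25,-0.17,0,0.6],
    [2,-1.25,-0.17,0,0.6],
    [1.8,-1.15,-0.17,0,0.6],
  ],
)

```text
clock: 1.25
position: [0.5214, -0.1651, 0.261]
ee_rot: [-3.062, -0.702, -0.001]
force: [0.1, 0.4, -0.1]
width: 0.599
gripper_force: 0.0
```

>>> run_rows(
  deltas=[
    [0,0,0,0,0.6],
    [0,0,0,0,0.6],
    [0,0,0,0,0.6],
  ],
)

```text
clock: 1.55
position: [0.5198, -0.1687, 0.2605]
ee_rot: [3.063, 0.698, -0.001]
force: [-0.6, -0.4, -0.6]
width: 0.599
gripper_force: 0.0
```

Run:
```python
from h import *
c,im,s=snap('w1','wrist'); print(s['dq'].round(3))
cv2.imwrite('pics/w1.png',cv2.resize(im,(800,600),interpolation=cv2.INTER_CUBIC))
```

```text
[ 0.014 -0.001  0.008  0.002 -0.003 -0.    -0.002]
```

View pics/w1.png

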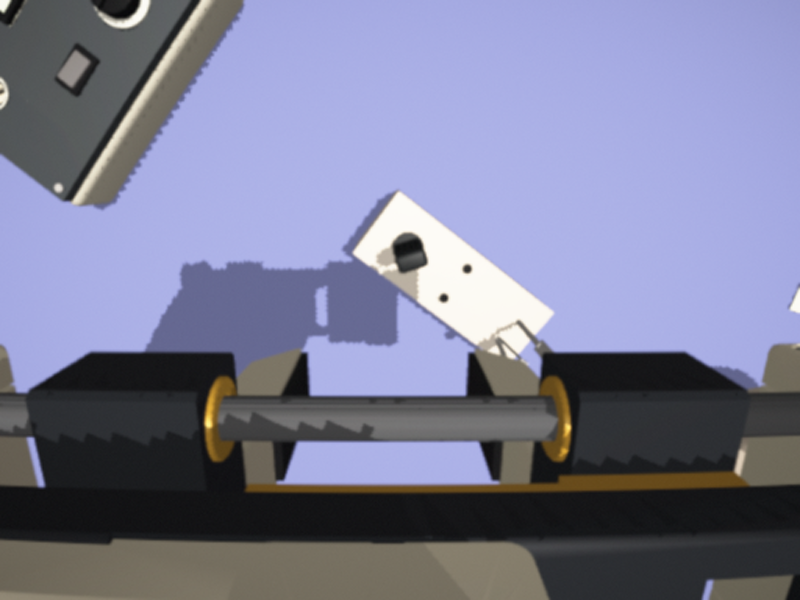

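The wrist view shows the stand with the handle at (410,252) and the spatula and tweezers at its lower right. I'll enlarge that area.

Run:
```python
from h import *
c,im,s=load('w1')
cv2.imwrite('pics/w1c.png',cv2.resize(im[115:190,220:320],None,fx=8,fy=8,interpolation=cv2.INTER_CUBIC))
```

```text
(no output)
```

View pics/w1c.png

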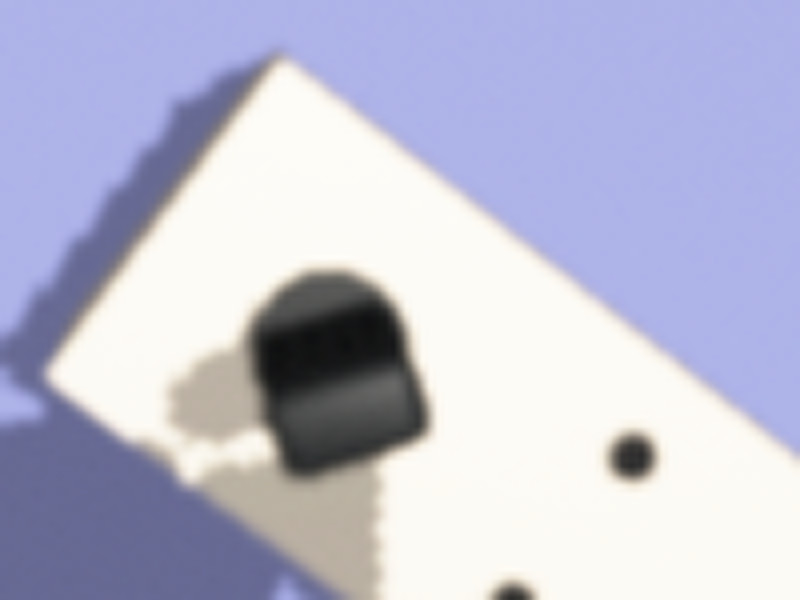

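The crop shows the handle's top face with corners at (270,400), (408,362), (428,430) and (295,475). The collar disc is centred near (327,347), and the stand corners are at (282,52) and (45,372).

Run:
```python
from h import *
c,im,s=load('w1');t=load('top1')[0];d=load('side1')[0]
g=lambda p:((p[0]+.5)/8-.5+220,(p[1]+.5)/8-.5+115)
k=1.5625;f=lambda x,y:((x+.5)/k-.5,(y+.5)/k-.5)
q=[onz(c,g(p),.12) for p in [(270,400),(408,362),(428,430),(295,475)]]
for a in q: print('corner',a.round(4))
m=np.mean(q,0);print('centre',m.round(4));
e=(q[1]-q[0]+q[2]-q[3]);print('long yaw deg',np.degrees(np.arctan2(e[1],e[0])),[np.linalg.norm(q[i]-q[i-1]).round(4) for i in range(4)])
print('collar',onz(c,g((327,347)),.064).round(4))
print('tri',tri([ray(c,g((350,418))),ray(d,f(408,256)),ray(t,f(463,316))]))
A=onz(c,g((282,52)),.06);B=onz(c,g((45,372)),.06);C=onz(c,f(553,313),.06)
print('stand',A.round(4),B.round(4),C.round(4),np.linalg.norm(A-B),np.linalg.norm(A-C))
y=(A-C)/np.linalg.norm(A-C);x=(A-B)/np.linalg.norm(A-B)
print('hole est',(A-x*.028-y*.030).round(4),'standyaw',np.degrees(np.arctan2(y[1],y[0])))
r=R.from_rotvec(s['ee_rot']).as_matrix();print('tool y deg',np.degrees(np.arctan2(r[1,1],r[0,1])))
```

```text
corner [ 0.538  -0.1652  0.12  ]
corner [ 0.5493 -0.1781  0.12  ]
corner [ 0.543 -0.184  0.12 ]
corner [ 0.531  -0.1719  0.12  ]
centre [ 0.5403 -0.1748  0.12  ]
long yaw deg -46.99994789664349 [np.float64(0.0097), np.float64(0.0172), np.float64(0.0087), np.float64(0.017)]
collar [ 0.5402 -0.1743  0.064 ]
tri (array([ 0.53770331, -0.1715961 ,  0.11861224]), [0.0041, 0.0015, 0.0051])
stand [ 0.5743 -0.1506  0.06  ] [ 0.5189 -0.1396  0.06  ] [ 0.5429 -0.2981  0.06  ] 0.05648215392465691 0.150787967600403
hole est [ 0.5406 -0.1745  0.06  ] standyaw 77.9906388214565
tool y deg -64.32095101068474
```

Scaled: 0.01 m is 0.5.

>>> run_rows(
  deltas=[
    [0,0,0.5,0.141,0.5],
    [0,0,0.5,0.141,0.5],
    [0,0,0.5,0.141,0.5],
    [0,0,0.5,0.141,0.5],
    [0,0,0.5,0.141,0.5],
    [0,0,0.5,0.141,0.5],
    [0,0,0.5,0.141,0.5],
    [0,0,0.5,0.141,0.5],
    [0,0,0,0.141,0.5],
    [0,0,0,0,0.5],
  ],
)

```text
clock: 2.6
position: [0.5197, -0.1687, 0.1804]
ee_rot: [2.878, -1.258, -0.001]
force: [-0.4, 0.4, -0.7]
width: 0.497
gripper_force: 0.0
```

Run:
```python
from h import *
c,im,s=snap('w2','wrist')
r=R.from_rotvec(s['ee_rot']).as_matrix();print('tool y deg',np.degrees(np.arctan2(r[1,1],r[0,1])),s['joints'].round(3))
print(delta([.5404,-.1746,.089]))
p=proj(c,[.5403,-.1748,.12])[0];print(p)
x0,y0=int(p[0])-50,int(p[1])-37;print(x0,y0)
cv2.imwrite('pics/w2c.png',cv2.resize(im[y0:y0+75,x0:x0+100],None,fx=8,fy=8,interpolation=cv2.INTER_CUBIC))
```

```text
tool y deg -137.21107059185894 [ 0.162  0.352  0.071  1.83  -0.029  0.961 -2.15 ]
[ 0.0183 -0.0108  0.0917]
[231.78051133 182.538246  ]
181 145
```

View pics/w2c.png

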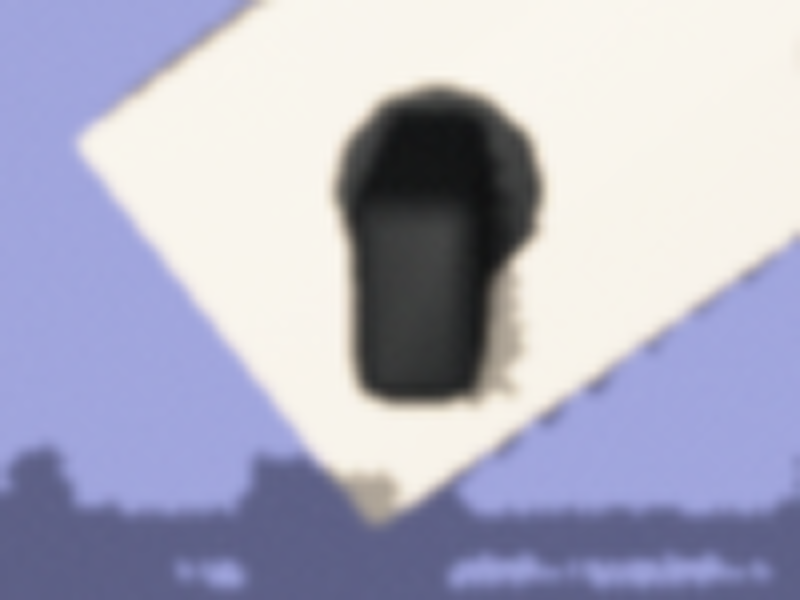

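The handle's top face is now square to the camera, at x 355–485 and y 200–400 in the crop, with its centre near (420,300).

Run:
```python
from h import *
c1=load('w1')[0];c2=load('w2')[0]
X=tri([ray(c1,((350.5)/8-.5+220,(418.5)/8-.5+115)),ray(c2,(420.5/8-.5+181,300.5/8-.5+145))]);print(X)
m=onz(c2,(420.5/8-.5+181,300.5/8-.5+145),.12);print(m);print(delta([*(m[:2]*.5+np.array([.5403,-.1748])*.5),.089]))
```

```bash
# approach above
```

```text
(array([ 0.53968402, -0.17515945,  0.11730399]), [0.0001, 0.0001])
[ 0.53986086 -0.17568061  0.12      ]
[ 0.0186 -0.0101  0.0917]
```

>>> run_rows(
  deltas=[
    [0.915,-0.52,1,0,0.5],
    [0,0,0,0,0.5],
  ],
)

```text
clock: 2.85
position: [0.5412, -0.1746, 0.1593]
ee_rot: [2.883, -1.246, -0.001]
force: [-0.3, 0.0, 0.3]
width: 0.502
gripper_force: 0.0
```

>>> run_rows(
  deltas=[
    [0,0,1.25,0,0.5],
    [0,0,1.25,0,0.5],
    [0,0,1,0,0.5],
    [0,0,0,0,0.5],
    [0,0,0,0,0.0],
    [0,0,0,0,0.0],
    [0,0,0,0,0.0],
    [0,0,0,0,0.0],
    [0,0,0,0,0.0],
    [0,0,0,0,0.0],
  ],
  grip_force=30,
)

```text
clock: 3.85
position: [0.5409, -0.1737, 0.0911]
ee_rot: [-2.882, 1.251, -0.001]
force: [0.3, -0.1, 3.4]
width: 0.128
gripper_force: 30.0
```

>>> run_rows(
  deltas=[
    [0,0,-1.5,0,0.0],
    [0,0,-2,0,0.0],
    [0,0,-2,0,0],
    [0,0,-1,-0.15,0],
    [0,0,0,-0.15,0],
    [0,0,0,-0.15,0],
    [0,0,0,-0.15,0],
    [0,0,0,-0.15,0],
    [0,0,0,-0.15,0],
    [0,0,0,0,0],
  ],
)

```text
clock: 4.85
position: [0.5404, -0.1737, 0.2206]
ee_rot: [-3.139, -0.131, 0.0]
force: [-0.0, 0.1, 0.9]
width: 0.129
gripper_force: 30.0
```

Run:
```python
from h import *
s=arm.observe();r=R.from_rotvec(s['ee_rot']).as_matrix();print(r.round(3),s['joints'].round(3),s['force'].round(2))
print(delta([.5345,.217-.06,.221]))
```

```text
[[ 0.997  0.083 -0.   ]
 [ 0.083 -0.997  0.   ]
 [-0.    -0.    -1.   ]] [ 0.299  0.353 -0.11   1.716  0.043  1.075 -1.312] [-0.03  0.09  0.87]
[ 2.15e-02 -3.30e-01 -3.00e-04]
```

>>> run_rows(
  deltas=[
    [-0.15,-1.75,0,0,0],
    [-0.15,-1.75,0,0,0],
    [-0.15,-1.75,0,0,0],
    [-0.15,-1.75,0,0,0],
    [-0.1,-1.75,0,0,0],
    [0,-1.75,0,0,0],
    [0,-1.75,0,0,0],
    [0,-1.75,0,0,0],
    [0,-1.75,0.5,0,0],
    [0,-1.75,1,0,0],
  ],
)

```text
clock: 5.85
position: [0.4992, 0.1759, 0.1917]
ee_rot: [-3.138, -0.118, -0.005]
force: [0.6, -0.9, -0.4]
width: 0.125
gripper_force: 30.0
```

>>> run_rows(
  deltas=[
    [0,0,0,0,0],
    [0,0,0,0,0],
    [0,0,0,0,0],
  ],
)

```text
clock: 6.15
position: [0.4988, 0.173, 0.1909]
ee_rot: [3.139, 0.121, 0.0]
force: [-0.0, -0.4, -0.1]
width: 0.129
gripper_force: 30.0
```

Run:
```python
from h import *
c,im,s=snap('w3','wrist');print(s['position'],s['joints'].round(3))
p=proj(c,[.5345,.2173,.066])[0];print(p)
x0,y0=int(p[0])-80,int(p[1])-60;x0=max(x0,0);y0=max(y0,0);print(x0,y0)
cv2.imwrite('pics/w3c.png',cv2.resize(im[y0:y0+120,x0:x0+160],None,fx=5,fy=5,interpolation=cv2.INTER_CUBIC))
```

```text
[0.49884988 0.17301695 0.19093505] [-0.228  0.332 -0.267  1.839  0.104  0.985 -2.032]
[202.05509553 144.30250203]
122 84
```

View pics/w3c.png

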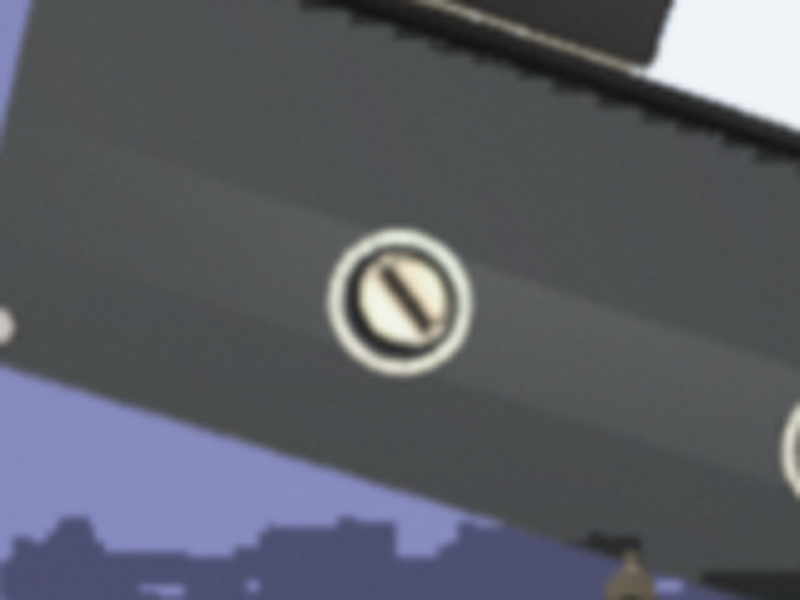

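The zero trimmer ring is centred at crop (401,302). Its slot runs from (383,270) to (430,333), and the held tool's blade tip is at about (632,553).

Run:
```python
from h import *
c,im,s=load('w3');t=load('top1')[0];d=load('side1')[0]
g=lambda p:((p[0]+.5)/5-.5+122,(p[1]+.5)/5-.5+84)
k=1.5625;f=lambda x,y:((x+.5)/k-.5,(y+.5)/k-.5)
ring=onz(c,g((401,302)),.070);a=onz(c,g((383,270)),.066);b=onz(c,g((430,333)),.066)
print('ring',ring,'head',(a+b)/2,'slot deg',np.degrees(np.arctan2(*(a-b)[1::-1])),np.linalg.norm(a-b))
print('tri',tri([ray(c,g((401,302))),ray(t,f(267,323)),ray(d,f(356,409))]))
r=R.from_rotvec(s['ee_rot']).as_matrix();print('tool x deg',np.degrees(np.arctan2(r[1,0],r[0,0])))
tip=s['position']+r@[0,0,.081];p=proj(c,tip)[0];print('tip pred crop',((p-[122,84]+.5)*5-.5),'tip',tip)
# needle: see side/top
im=im[120:384,140:360];cv2.imwrite('pics/w3d.png',cv2.resize(load('w3')[1][165:240,200:300],None,fx=8,fy=8,interpolation=cv2.INTER_CUBIC))
# needle from top view: pivot & tip crop
```

```text
ring [0.5352088  0.21699634 0.07      ] head [0.5348939  0.21653733 0.066     ] slot deg 39.9952548709594 0.013889277147046375
tri (array([0.5348264 , 0.21707051, 0.07075715]), [0.0005, 0.0004, 0.0002])
tool x deg 4.428226865938
tip pred crop [633.5006076  578.95594346] tip [0.49887301 0.17296629 0.10993507]
```

View pics/w3d.png

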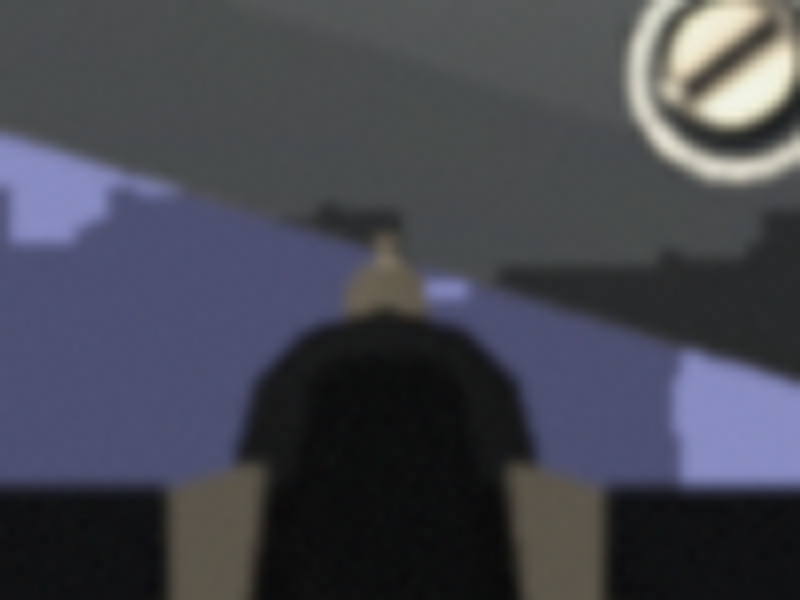

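The tool's blade shows as a thin tip, its front corner at crop (388,232). The trimmer is upper right at (732,75).

Run:
```python
from h import *
c,im,s=load('w3')
r=R.from_rotvec(s['ee_rot']).as_matrix()
for z in (.079,.081,.083):
  print(z,proj(c,s['position']+r@[.0045,0,z]),proj(c,s['position']+r@[.0065,0,z]))
print('obs 248.06 193.6')
```

```text
0.079 [[248.31013919 194.57250453]] [[248.31147142 192.10302089]]
0.081 [[248.30305228 193.91266311]] [[248.30435836 191.46115685]]
0.083 [[248.29607513 193.26306283]] [[248.29735573 190.82927902]]
obs 248.06 193.6
```

Create needle.py:
```python
from h import *
def needle(c,im,yaw,tr=(.535,.2168)):
    ux=np.array([np.cos(yaw),np.sin(yaw)])
    pv=np.array(tr)+.058*ux
    g=cv2.cvtColor(im,cv2.COLOR_BGR2GRAY).astype(np.float32)
    th=np.arange(-.85,.86,.02);rs=np.arange(.028,.05,.001)
    prof=[]
    for a in th:
        w=yaw-a; P=np.c_[pv[0]+rs*np.cos(w),pv[1]+rs*np.sin(w),np.full(len(rs),.072)]
        q=proj(c,P).astype(np.float32); prof.append(cv2.remap(g,q[:,:1],q[:,1:],cv2.INTER_LINEAR).mean())
    p=np.array(prof);w=np.clip(np.median(p)-p-.35*(np.median(p)-p.min()),0,None)
    m=abs(th-th[p.argmin()])<.15
    return (th*w*m).sum()/(w*m).sum(),p
if __name__=='__main__':
    for n in ('top1','side1'):
        c,im,_=load(n)
        for y in (-13.4,-12.4,-14.4):
            a,p=needle(c,im,np.radians(y));print(n,y,round(a,3),p.min().round(),np.median(p).round())
```

```bash
python3 needle.py
```

```text
top1 -13.4 -0.452 183.0 231.0
top1 -12.4 -0.412 183.0 231.0
top1 -14.4 -0.492 183.0 231.0
side1 -13.4 -0.427 157.0 210.0
side1 -12.4 -0.386 157.0 210.0
side1 -14.4 -0.469 157.0 210.0
```

Scaled: -0.011 m is -0.55, 0.009 m is 0.45.

>>> run_rows(
  deltas=[
    [0.45,-0.55,0,0,0],
    [0.45,-0.55,0,0,0],
    [0.45,-0.55,0,0,0],
    [0.275,-0.4,0,0,0],
    [0,0,0,-0.124,0],
    [0,0,0.25,-0.124,0],
    [0,0,0.25,-0.124,0],
    [0,0,0.25,-0.124,0],
    [0,0,0.25,-0.124,0],
    [0,0,0,0,0],
  ],
)

```text
clock: 7.2
position: [0.5274, 0.2178, 0.1699]
ee_rot: [-2.949, -1.081, 0.002]
force: [-0.4, -0.1, -0.2]
width: 0.128
gripper_force: 30.0
```

>>> run_rows(
  deltas=[
    [0,0,0,0,0],
    [0,0,0,0,0],
  ],
)

```text
clock: 7.4
position: [0.5278, 0.2179, 0.171]
ee_rot: [-2.952, -1.074, -0.001]
force: [-0.1, 0.0, -0.5]
width: 0.13
gripper_force: 30.0
```

Run:
```python
from h import *
s=arm.observe()
r=R.from_rotvec(s['ee_rot']).as_matrix();print('tool x deg',np.degrees(np.arctan2(r[1,0],r[0,0])),s['joints'].round(3),r[:,2].round(4),s['position'])
print(delta([.535,.2168,.147]))
```

```text
tool x deg 39.99128160908405 [-0.193  0.436 -0.402  1.753  0.199  0.993 -1.543] [ 3.e-04  2.e-04 -1.e+00] [0.52779181 0.21791904 0.17095571]
[0.0048 0.0055 0.024 ]
```

Scaled: 0.0055 m is 0.275, 0.0048 m is 0.24.

>>> run_rows(
  deltas=[
    [0.24,0.275,0.25,0,0],
    [0,0,0.55,0,0],
    [0,0,0,0,0],
    [0,0,0,0,0],
  ],
)

```text
clock: 7.8
position: [0.5343, 0.2163, 0.154]
ee_rot: [2.951, 1.078, -0.002]
force: [-0.3, -0.1, -0.1]
width: 0.128
gripper_force: 30.0
```

Run:
```python
from h import *
c,im,s=snap('w4','wrist');print(delta([.535,.2168,.143]))
cv2.imwrite('pics/w4c.png',cv2.resize(im[155:230,200:300],None,fx=8,fy=8,interpolation=cv2.INTER_CUBIC))
```

```text
[0.0006 0.0001 0.0114]
```

View pics/w4c.png

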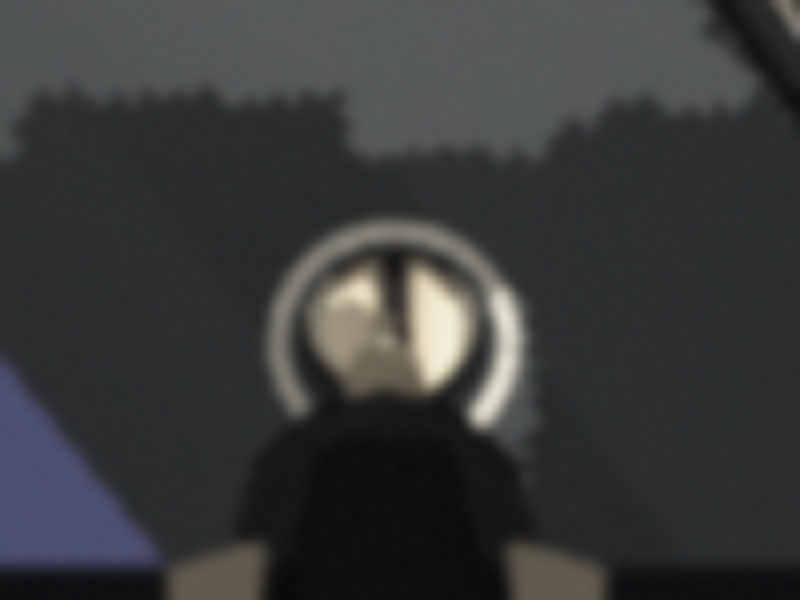

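The slot stands upright at x≈394, inside a ring centred at x≈395, and the blade is about 1 px (0.8 mm) to its left. I'll shift by +y 0.6 mm and lower.

>>> run_rows(
  deltas=[
    [0.03,0.03,0,0,0],
    [0,0,0,0,0],
    [0,0,0.2,0,0],
    [0,0,0.2,0,0],
    [0,0,0.15,0,0],
    [0,0,0.05,0,0],
    [0,0,0,0,0],
    [0,0,0,0,0],
  ],
)

```text
clock: 8.65
position: [0.5356, 0.2164, 0.143]
ee_rot: [2.951, 1.078, 0.0]
force: [-1.3, -1.2, 4.3]
width: 0.127
gripper_force: 30.0
```

```bash
python3 -c "
from h import *
s=arm.observe();print(s['force'],s['joints'][6],s['position'])"
```

```text
[-1.28912479 -1.19778586  4.31539139] -1.5479269822171478 [0.53558759 0.21637438 0.14295068]
```

>>> run_rows(
  deltas=[
    [0,0,0,0.1,0],
    [0,0,0,0.1,0],
    [0,0,0,0.1,0],
    [0,0,0,0.1,0],
    [0,0,0,0.1,0],
    [0,0,0,0.1,0],
    [0,0,0,0.1,0],
    [0,0,0,0.1,0],
    [0,0,0,0,0],
    [0,0,0,0,0],
  ],
)

```text
clock: 9.65
position: [0.5357, 0.2169, 0.1429]
ee_rot: [-3.138, 0.151, -0.001]
force: [-0.8, 1.9, 4.6]
width: 0.131
gripper_force: 30.0
```

Run:
```python
from needle import *
for n in ('top','side','wrist'):
    c,im,s=snap(n+'5',n);a,p=needle(c,im,np.radians(-13.4));print(n,a,p.round()[::3],s['joints'][6])
r=R.from_rotvec(s['ee_rot']).as_matrix();print('tool x deg',np.degrees(np.arctan2(r[1,0],r[0,0])))
im=load('side5')[1];cv2.imwrite('pics/s5.png',cv2.resize(im[195:315,140:300],None,fx=5,fy=5,interpolation=cv2.INTER_CUBIC))
```

```text
top -0.1776180757587068 [243. 243. 243. 243. 243. 243. 243. 243. 242. 237. 227. 212. 221. 235.
 241. 243. 243. 243. 243. 243. 243. 243. 243. 243. 243. 243. 243. 243.
 243.] -2.245039136567479
side -0.15866731576805954 [224. 225. 225. 225. 226. 226. 226. 226. 224. 217. 201. 181. 181. 200.
 216. 223. 225. 226. 226. 226. 226. 226. 226. 225. 226. 226. 227. 226.
 225.] -2.245141737802871
wrist -0.18829103669437028 [242. 242. 242. 242. 242. 242. 242. 242. 242. 242. 240. 101. 238. 242.
 242. 242. 242. 242. 242. 242. 242. 242. 242. 243. 242. 242. 242. 242.
 242.] -2.2455608583554256
tool x deg -5.545565647644298
```

View pics/s5.png

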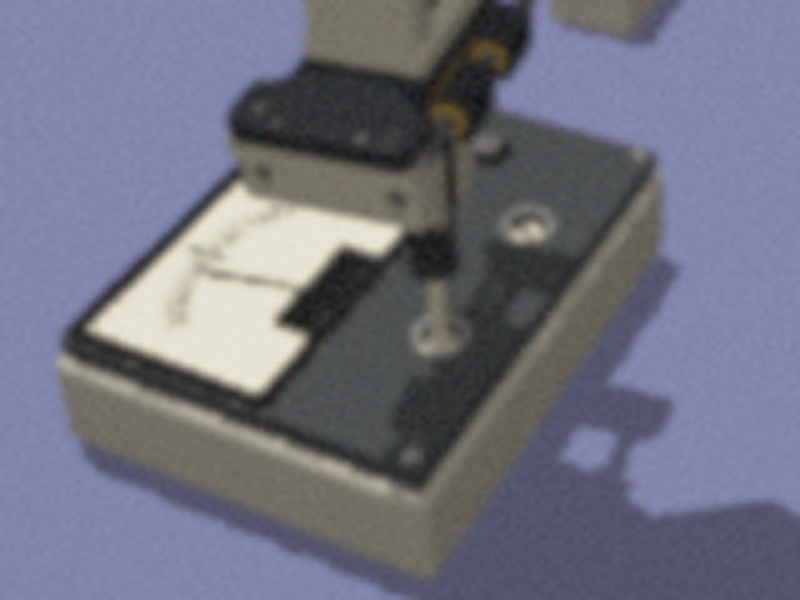

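The blade is seated and the needle has moved to about -0.18, just short of the long line. I'll calibrate against the printed scale in the wrist picture, which is sharp.

Run:
```python
from h import *
c,im,s=load('wrist5');g=cv2.cvtColor(im,cv2.COLOR_BGR2GRAY).astype(np.float32)
yaw=np.radians(-13.4);pv=np.array([.535,.2168])+.058*np.array([np.cos(yaw),np.sin(yaw)])
th=np.arange(-.9,.91,.02)
for r0,r1 in ((.03,.05),(.05,.056),(.056,.062),(.062,.066),(.067,.07),(.071,.074),(.075,.078)):
    rs=np.arange(r0,r1,.0007);W=yaw-th[:,None]
    P=np.stack([pv[0]+rs*np.cos(W),pv[1]+rs*np.sin(W),np.full((len(th),len(rs)),.072)],-1).reshape(-1,3)
    q=proj(c,P).astype(np.float32);p=cv2.remap(g,q[:,:1],q[:,1:],cv2.INTER_LINEAR).reshape(len(th),-1).mean(1)
    i=[k for k in range(1,len(th)-1) if p[k]<p[k-1] and p[k]<=p[k+1] and p[k]<np.median(p)-12]
    print(r0,[(round(th[k],2),int(p[k])) for k in i])
```

```text
0.03 [(np.float64(-0.18), 114)]
0.05 [(np.float64(-0.2), 115)]
0.056 [(np.float64(-0.2), 113), (np.float64(0.0), 193)]
0.062 [(np.float64(-0.18), 132), (np.float64(0.0), 87)]
0.067 [(np.float64(-0.7), 183), (np.float64(-0.6), 165), (np.float64(-0.5), 162), (np.float64(-0.4), 171), (np.float64(-0.3), 172), (np.float64(-0.2), 166), (np.float64(-0.1), 151), (np.float64(0.0), 84), (np.float64(0.1), 172), (np.float64(0.2), 168), (np.float64(0.3), 165), (np.float64(0.4), 164), (np.float64(0.5), 158), (np.float64(0.6), 164), (np.float64(0.7), 164)]
0.071 [(np.float64(-0.7), 157), (np.float64(-0.6), 146), (np.float64(-0.5), 167), (np.float64(-0.4), 166), (np.float64(-0.3), 165), (np.float64(-0.2), 166), (np.float64(-0.1), 149), (np.float64(0.0), 89), (np.float64(0.1), 163), (np.float64(0.2), 164), (np.float64(0.3), 157), (np.float64(0.4), 159), (np.float64(0.5), 152), (np.float64(0.6), 157), (np.float64(0.7), 172)]
0.075 [(np.float64(-0.7), 194), (np.float64(-0.6), 190), (np.float64(-0.5), 194), (np.float64(-0.4), 194), (np.float64(-0.3), 193), (np.float64(-0.2), 187), (np.float64(-0.1), 189), (np.float64(0.0), 89), (np.float64(0.1), 197), (np.float64(0.2), 199), (np.float64(0.3), 197), (np.float64(0.4), 192), (np.float64(0.5), 199), (np.float64(0.6), 191), (np.float64(0.7), 196)]
```

The calibration is exact: every mark sits at a multiple of 0.1. The needle is at -0.19, so the screw needs about 0.38 rad more.

>>> run_rows(
  deltas=[
    [0,0,0,0.1,0],
    [0,0,0,0.1,0],
    [0,0,0,0.1,0],
    [0,0,0,0.08,0],
    [0,0,0,0,0],
    [0,0,0,0,0],
  ],
)

```text
clock: 10.4
position: [0.5358, 0.2168, 0.143]
ee_rot: [-3.052, 0.74, -0.001]
force: [-0.4, 2.1, 5.1]
width: 0.123
gripper_force: 30.0
```

Run:
```python
from needle import *
c,im,s=snap('wrist6','wrist');print(needle(c,im,np.radians(-13.4))[0],s['joints'][6])
```

```text
-0.004012491625738699 -2.5777533742294465
```

Scaled: -0.03 m is -1.5, -0.02 m is -1.

>>> run_rows(
  deltas=[
    [0,0,0,-0.06,0],
    [0,0,-0.5,0,0],
    [0,0,-1,0,0],
    [0,0,-1.5,0,0],
    [0,0,-1.5,0,0],
    [0,0,0,0,0],
    [0,0,0,0,0],
  ],
)

```text
clock: 11.15
position: [0.5357, 0.2158, 0.2332]
ee_rot: [3.072, -0.655, 0.001]
force: [-0.3, 0.0, -1.2]
width: 0.129
gripper_force: 30.0
```

Run:
```python
from needle import *
c,im,s=snap('wrist7','wrist');print(needle(c,im,np.radians(-13.4))[0],s['joints'].round(2));print(delta([.5406,-.1743,.233]))
```

```text
0.00023035037720846102 [-0.39  0.36 -0.12  1.68  0.05  1.11 -2.51]
[ 0.1638  0.3539 -0.0004]
```

>>> run_rows(
  deltas=[
    [0.82,1.77,0,0,0],
    [0.82,1.77,0,0,0],
    [0.82,1.77,0,0,0],
    [0.82,1.77,0,0,0],
    [0.82,1.77,0,0,0],
    [0.82,1.77,0,0,0],
    [0.82,1.77,0,0,0],
    [0.82,1.77,0,0,0],
    [0.82,1.77,0,0,0],
    [0.81,1.765,0,0,0],
  ],
)

```text
clock: 12.2
position: [0.5399, -0.1752, 0.2313]
ee_rot: [3.072, -0.654, -0.004]
force: [0.0, 0.6, -0.3]
width: 0.126
gripper_force: 30.0
```

>>> run_rows(
  deltas=[
    [0,0,0,0,0],
    [0,0,0,0,0],
    [0,0,0,0,0],
    [0,0,0,0,0],
  ],
)

```text
clock: 12.6
position: [0.5411, -0.172, 0.2323]
ee_rot: [-3.073, 0.65, 0.002]
force: [-0.7, -0.8, 0.0]
width: 0.13
gripper_force: 30.0
```

Run:
```python
from h import *
s=arm.observe();print(s['joints'].round(2),s['position'],delta([.5406,-.1743,.145]))
```

```text
[ 0.19  0.34  0.03  1.71 -0.01  1.1  -1.76] [ 0.54107502 -0.17196813  0.2322935 ] [0.0006 0.0023 0.0873]
```

Scaled: 0.03 m is 1.5, 0.01 m is 0.5.

>>> run_rows(
  deltas=[
    [0.03,0.115,1.5,0,0],
    [0,0,1.5,0,0],
    [0,0,0.5,0,0],
    [0,0,0,0,0],
    [0,0,0,0,0],
  ],
)

```text
clock: 13.1
position: [0.5415, -0.1756, 0.1637]
ee_rot: [-3.073, 0.653, -0.002]
force: [0.1, 0.6, -0.1]
width: 0.129
gripper_force: 30.0
```

Run:
```python
from h import *
c,im,s=snap('w8','wrist');print(s['position'],s['force'],delta([.5406,-.1743,.0911]))
cv2.imwrite('pics/w8c.png',cv2.resize(im[130:250,170:330],None,fx=5,fy=5,interpolation=cv2.INTER_CUBIC))
```

```text
[ 0.54146314 -0.17557107  0.16373589] [ 0.05794775  0.55401235 -0.13391366] [-0.0018 -0.0008  0.073 ]
```

View pics/w8c.png

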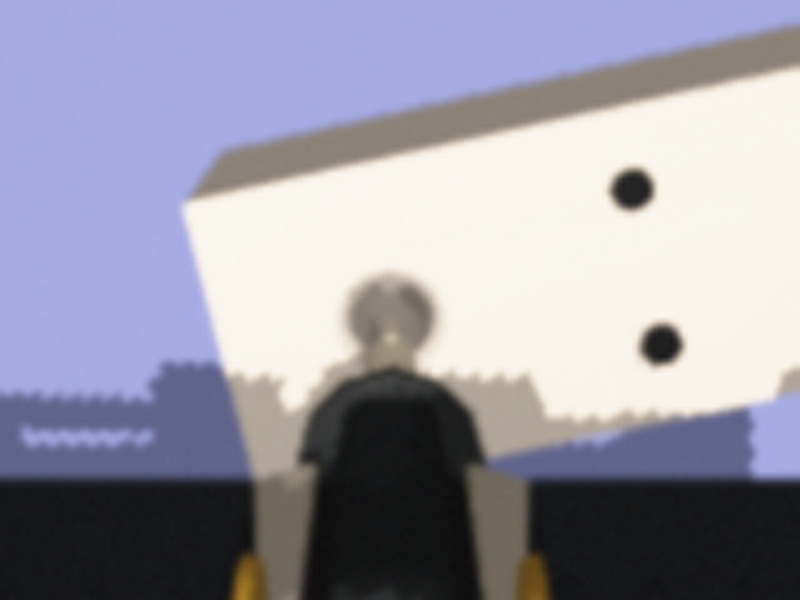

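The hole shows as a grey disc centred at crop (391,318), with the shaft and blade just in front of it.

Run:
```python
from h import *
c,im,s=load('w8');h=onz(c,(391.5/5-.5+170,318.5/5-.5+130),.06);print(h,delta([h[0],h[1],.0911]))
```

```text
[ 0.5406233  -0.17525864  0.06      ] [-0.0014  0.      0.073 ]
```

Scaled: 0.02 m is 1, 0.015 m is 0.75.

>>> run_rows(
  deltas=[
    [-0.065,-0.015,0,0,0],
    [0,0,0.5,0,0],
    [0,0,0.5,0,0],
    [0,0,0.75,0,0],
    [0,0,1,0,0],
    [0,0,0.75,0,0],
    [0,0,0,0,0],
    [0,0,0,0,0],
  ],
)

```text
clock: 13.95
position: [0.5392, -0.175, 0.0919]
ee_rot: [3.073, -0.654, -0.002]
force: [0.8, -0.8, -0.6]
width: 0.134
gripper_force: 30.0
```

>>> run_rows(
  deltas=[
    [0.04,0,0.05,0,0],
    [0,0,0,0,0],
    [0,0,0,0,0.3],
    [0,0,0,0,0.4],
    [0,0,0,0,0.4],
    [0,0,0,0,0.4],
    [0,0,-1,0,0.4],
    [0,0,-1.5,0,0.4],
    [0,0,-2,0,0.4],
    [0,0,-1,0,0.4],
  ],
)

```text
clock: 14.95
position: [0.5415, -0.1758, 0.2049]
ee_rot: [3.073, -0.654, 0.006]
force: [1.9, -0.5, -0.4]
width: 0.403
gripper_force: 0.0
```

>>> run_rows(
  deltas=[
    [-1.5,0,0,0,0.4],
    [-1.5,0,0,0,0.4],
    [0,0,0,0,0.4],
    [0,0,0,0,0.4],
  ],
)

```text
clock: 15.35
position: [0.4857, -0.1509, 0.2022]
ee_rot: [3.073, -0.653, 0.002]
force: [0.3, 0.1, 1.7]
width: 0.402
gripper_force: 0.0
```

Run:
```python
from needle import *
t,imt,s=snap('top9','top');c,im,_=snap('w9','wrist');sd,ims,_=snap('side9','side')
print('needle',needle(t,imt,np.radians(-13.4))[0],needle(sd,ims,np.radians(-13.4))[0],s['position'],s['force'])
# handle: dark pixels near the expected tool, top face expected at z .12
for n,cc,I in (('w',c,im),('side',sd,ims)):
    p=proj(cc,[[.5405,-.175,.12],[.5405,-.175,.064]]);g=cv2.cvtColor(I,cv2.COLOR_BGR2GRAY)
    x,y=p.mean(0).astype(int);w=30
    m=(g[y-w:y+w,x-w:x+w]<70).astype(np.uint8);_,lab,st,ce=cv2.connectedComponentsWithStats(m)
    k=lab[w,w] or 1+st[1:,4].argmax();print(n,'pred',p.round(1).tolist(),'blob c',(ce[k]+[x-w,y-w]).round(1),'box',(st[k][:2]+[x-w,y-w]),st[k][2:])
```

```text
needle 0.023646687962112826 0.0330270110354888 [ 0.48570267 -0.15092294  0.20215678] [0.2882328  0.07946375 1.68144912]
w pred [[247.3, 123.1], [247.3, 120.9]] blob c [247.7 123.2] box [239 110] [ 18  26 290]
side pred [[260.7, 163.0], [260.8, 178.6]] blob c [260.6 171.8] box [259 163] [ 5 18 73]
```

Run:
```python
from h import *
for n in ('side1','side9'):
    g=255-cv2.cvtColor(load(n)[1],cv2.COLOR_BGR2GRAY).astype(float)[150:190,257:265];v=g.max(1);print(n,v[8:].astype(int))
print(arm.sign_off())
```

```text
side1 [133 133 132 138 160 186 212 224 226 228 231 232 230 237 228 226 226 229
 230 231 225 228 205 163 124  91 105 135 151 157 154 157]
side9 [128 130 128 137 159 191 215 225 228 234 231 244 229 242 237 234 229 228
 236 234 232 231 202 146 112  83  99 132 153 152 152 154]
the job is handed in; nothing more can be done
None
```

I turned the zero trimmer until the needle stood on the long centre line (final readings 0.02–0.03 rad, within the 0.1 allowed), put the tool back upright in its hole with its collar down, kept clear of the slope trimmer, jar and mortar, and handed the job in at about 15.5 s; no verdict came back.

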